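# Clamp the file handpiece in its bit-change stand

## Task

Get the electric nail file's handpiece ready for a bit change, using only pushes of the fingertips: push the handpiece by its tail along the cradle until its nose is fully home against the slotted stop, then push the red lever of the toggle clamp down past its dead point until it snaps into lock and holds the handpiece. Do not lift the handpiece, and leave the other things on the table where they are.

Things in the scene. Friction and masses are not known exactly. Their poses are not given: they have to be found in the camera images.
- stand: bit-change stand, fixed: dark teal base plate 130x192x10 mm with a pink cradle. Origin on the table under the cradle's centre line; cradle floor at z = 10 mm. The cradle runs along the stand's y: rails 14 mm high, 22.6 mm apart, from y = -59 to +34 mm, flared to +49 mm; the plain base is a level floor on to y = +116 mm. Handpiece slides towards -y to get home. Plate spans x = -28 to +102 mm
- stop (a point): foot of the stop at the cradle's closed end (stand y = -59.5 mm), on the cradle floor's centre line: two pink posts 24 mm high over the floor, with a 6 mm slot between them for the bit
- handpiece: loose grey handpiece of the electric file: barrel 20 mm thick, about 115 g, lying in the cradle, drawn back 18 to 45 mm. Origin on the cradle floor under the barrel; +y points from nose to tail. Nose cone ends at y = -59 mm (the thin bit goes on to -83 through the slot), barrel at +65, thin tail sleeve at +81. Fully home its origin is at the stand's y = 0, within 2 mm. Slides at about 1 N
- handpiece_mid (a point): point on the handpiece's axis above its origin, 10 mm above the cradle floor
- handpiece_tail (a point): middle of the end face of the handpiece's tail sleeve (9 mm round), on the handpiece's axis, 10 mm above the cradle floor: push here towards the stand's -y
- lever (a joint): angle of the clamp lever, rad: 0 open (upright); grows as it is pushed to the stand's +x and down; dead point near 1.15; beyond it snaps by itself to 1.40 = locked (10 degrees above level). Light at first; from 0.75 the pad squeezes: up to about 5 N at the grip, falling to nothing at the dead point. Left short of that, it eases back to about 0.8
- lever_grip (a point): on the centre line of the lever's red grip, 70 mm from the pivot. The grip is round, 17 mm in diameter, from 36 to 88 mm from the pivot. Nothing stands under the swinging grip
- lever_pivot (a point): pivot of the lever, 60 mm above the table, at x = 86 mm, y = -15 mm of the stand, in a steel bracket (x = 39 to 96 mm, up to z = 68 mm); pivot axis parallel to the stand's y. On the robot's side of it the hold-down arm, raised at first (up to z = 95 mm, x = -5 to 50 mm), comes down on the handpiece as the lever is pushed
- clamp_pad: black rubber pad, 15 mm round, under the end of the hold-down arm, sprung; at lock it sits on top of the barrel and presses it with about 12 N. Origin on the pad's axis at the level of the arm's centre line
- buffer_block: lilac buffer block, 26x93x25 mm, a bystander; origin in the middle of its underside
- polish_red: red polish bottle with a black cap, 27x34x74 mm, a bystander; origin in the middle of its underside
- soak_clip: green soak-off clip, 16x54x17 mm, a bystander; origin in the middle of its underside
- pigment_pot: small round pigment pot with a black lid, 32x32x23 mm, a bystander; origin in the middle of its underside
- polish_blue: blue polish bottle with a grey-white cap, 27x34x88 mm, a bystander; origin in the middle of its underside
- polish_pink: pink polish bottle with a black cap, 27x34x78 mm, a bystander; origin in the middle of its underside
Things that resemble listed ones, but are neither listed nor needed, are in the scene too. What is shaped like the handpiece but purple or turquoise is not meant.

How it is judged:
By the outcome, as a careful person would: the job done as asked, in the order asked, and still so for the second after the job is handed in, with the robot touching nothing.
It also fails if it takes over 45 s, if anything falls off the work surface, if the arm or the gripper's body presses on something with over 40 N, if the wrist force passes 120 N, or if a joint passes its speed limit or range.

## Robot

A 6-joint arm with a two-finger parallel gripper is mounted at the origin on a cart in front of the work surface, level with it; the furniture and walls round the work are solid. World frame = base frame: x ahead of the robot, y to its left, z up, the work surface at z = 0. Lengths are in m, angles in rad, forces in N, time in s.
With the tool pointing down it reaches from about 0.375 to 0.9 m from the base axis. Payload 3.1 kg.
Tool frame: the origin (TCP) lies on the centre line of the jaws, within the pads' length; the fingertips stand 8 mm ahead of it and the grasp point (between the pads) lies 11 mm behind it; z points along the fingers, y is the line along which they close (so a half turn about z gives the same grasp; the last joint's range is limited). The gripper opens to 87 mm and grips with 3 to 60 N. Pads are 19 mm wide; open, the fingers measure 117 mm over their backs; the gripper's body (75 mm by 190 mm) begins 51 mm behind the grasp point.
Start: joints at [0.967, 0.527, 1.433, -0, 1.181, -0.178], TCP at [0.258, 0.569, 0.231] pointing down, gripper open.
Joint ranges: [-3.08, 3.08], [-0.75, 2.2], [0.22, 2.44], [-1.43, 4.57], [0, 2.65], [-2.85, 2.85]. Speed limits (rad/s): [2.79, 2.79, 3.14, 3.14, 3.14, 3.14].

## Interface

Orientations are given as a unit quaternion [x, y, z, w].
In Python, from rig import robot gives the robot as it stands. The module is installed in compiled form; this text tells all that it offers.
- The arm moves only by the tool send_rows, never from a script. Its argument "increments" is one flat list of numbers, 7 for each row, row after row: the turn, a rotation vector about the world's x, y, z in rad, then the shift along the world's x, y, z in cm, then the opening, from 0 (shut) to 1 (fully open). A call has 1 to 20 rows; each row shifts and turns the commanded pose from where the row before left it; what a row does not reach is not made up. A row lasts 1/12 s, in which the tool goes at most 41.7 mm and 7.16 degrees, less where a joint would pass 70% of its speed; a pose out of reach is approached as far as the arm can. A call is refused whole if a number of a shift passes 4.17 or a number of a turn 0.125, either way. A call with a gripper value outside its range is refused whole. The fingers move at their own pace and stop on an object; "newtons" is the grip in N (left out, the last holds). Time passes only in rows, so rows that do not move let the fingers close. It gives the time, the measured TCP pose, the force, the opening and the grip force at its end, in the units of the state.
- robot.get_obs(): the state, without advancing time (a new reading comes with each control period).
- robot.camera(name): name is "scene" or "top" or "wrist"; returns a dict with "image" (384x512x3 uint8, red, green, blue), "range_z" (384x512 float32, m along the optical axis (not along the pixel's ray), 0 where there is no reading), "fx", "fy", "cx", "cy" (pixels), "dist_coeffs" ([k1, k2, p1, p2, k3] as OpenCV has them; the pictures are not rectified), "R" (3x3) and "t" (3): a world point X has camera coordinates R X + t. Camera axes: x right, y down, z forward; pixel columns grow to the right and rows downward; lengths in m; the calibration is good to about 2 mm. A picture is of the moment at which its call begins.
- robot.hand_in(): hands the job in; it is judged then, once.
The state is a dict: "time": time; "q": joint angles; "joint_velocities": joint speeds; "joint_torque": joint torques, N m; "position": TCP position; "tool_rot": TCP orientation; "ft_force": force on the tool from outside, world axes, zero at the start; "moment": the same for the moment, N m; "grip_width": finger opening in m; "grip_force": force on a finger pad.
Only numpy, scipy, OpenCV 4.12 (cv2) and the standard library are available. Lean on these libraries where they do the work, as an engineer would, in place of code of your own. Each camera call takes 0.05 s, during which the arm holds its last target. There are 200 camera calls.

## Working session

There is one attempt and no reset: what is moved stays moved. The work goes in short steps, Python scripts to look and compute and a tool call to move; the robot and the scene stay as the last step left them, time stands still between calls to the robot, and variables do not carry over. Pictures are saved under pics/ and viewed, at most 10 in all, crops included, and the job is handed in when it is done.

Besides the shell and the picture viewer there is one more tool, called after "Request:" by a JSON object that holds its "op" and its "data". send_rows: Moves the arm, as the interface text tells. Its arguments: {"type":"object","properties":{"increments":{"type":"array"},"newtons":{"type":"number"}},"required":["increments"]}

```bash
mkdir -p pics; cat > h.py <<'E'
import numpy as np, cv2
from rig import robot
def cam(n):
    c=robot.camera(n); c['K']=np.array([[c['fx'],0,c['cx']],[0,c['fy'],c['cy']],[0,0,1.]]); return c
def cloud(c):
    z=c['range_z']; h,w=z.shape
    u,v=np.meshgrid(np.arange(w),np.arange(h))
    p=cv2.undistortPoints(np.stack([u,v],-1).reshape(-1,1,2).astype(float),c['K'],np.array(c['dist_coeffs'])).reshape(h,w,2)
    P=np.dstack([p*z[...,None],z]); return (P-np.array(c['t']))@np.array(c['R'])
def proj(c,X):
    return cv2.projectPoints(np.array(X,float).reshape(-1,1,3),cv2.Rodrigues(np.array(c['R']))[0],np.array(c['t'],float),c['K'],np.array(c['dist_coeffs']))[0].reshape(-1,2)
def save(n,im): cv2.imwrite('pics/'+n,im[...,::-1])
E
python3 - <<'E'
from h import *
a=cam('scene');b=cam('top')
save('a.png',cv2.resize(a['image'],(800,600)));save('b.png',cv2.resize(b['image'],(800,600)))
np.save('top.npy',cloud(b));np.save('scene.npy',cloud(a));np.save('topi.npy',b['image']);np.save('scenei.npy',a['image'])
o=robot.get_obs();print(o['position'],o['tool_rot'],o['time'])
E
```

```text
[0.25776668 0.56863747 0.22964874] [ 2.11305915e-01  9.77419460e-01 -9.31948445e-04 -3.76454127e-04] 0.1
```

View pics/a.png

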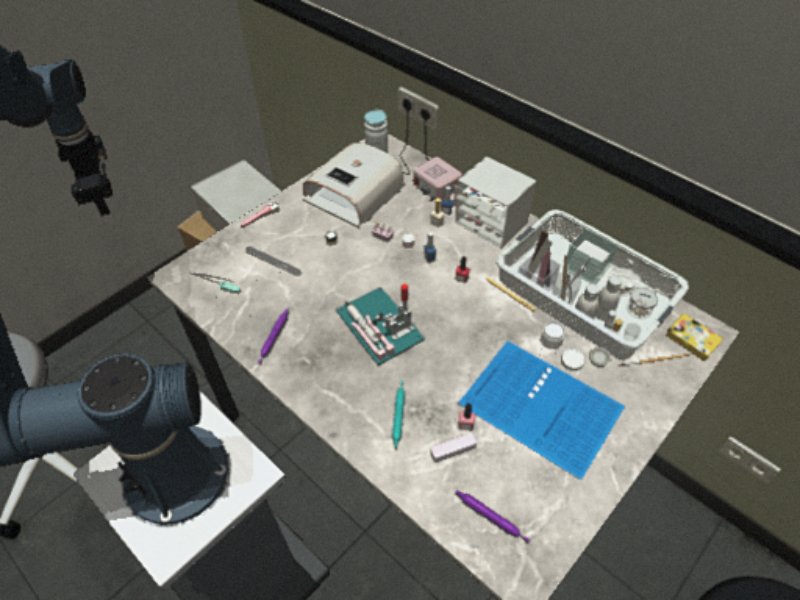

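View pics/b.png

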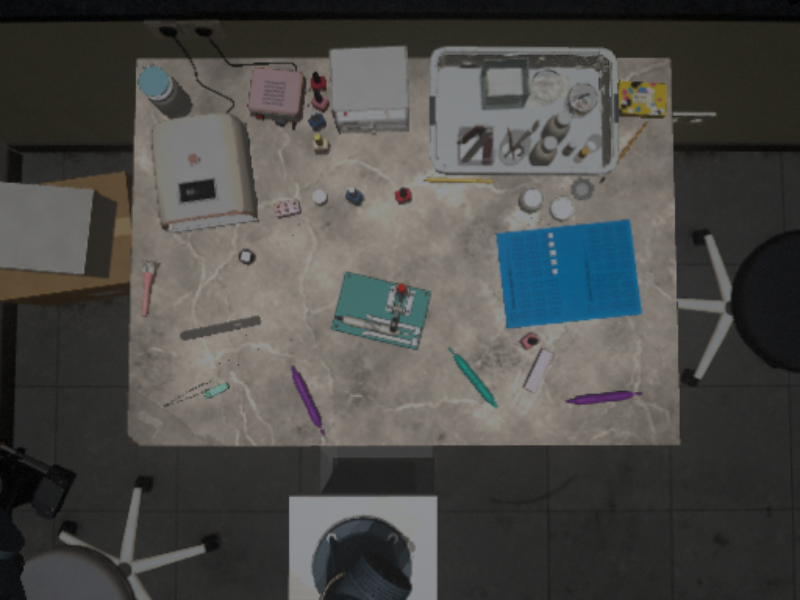

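The stand sits at about (382,310) in the top view. The cradle runs roughly along world y with the tail to the left, and the red grip is at (401,289). Next I'll measure the plate and take a close-up.

```bash
python3 - <<'E'
from h import *
P=np.load('top.npy');I=np.load('topi.npy')
hsv=cv2.cvtColor(I,cv2.COLOR_RGB2HSV)
roi=np.zeros(I.shape[:2],bool);roi[165:230,205:285]=1
print(I[183,225],P[183,225],I[185,256],P[185,256])
m=roi&(hsv[...,0]>75)&(hsv[...,0]<100)&(hsv[...,1]>90)&(P[...,2]<.03)
# all plate points -> hull rectangle
q=P[m];print(len(q),np.median(q[:,2]))
k=cv2.morphologyEx(m.astype(np.uint8),cv2.MORPH_OPEN,np.ones((3,3)))>0
r=cv2.minAreaRect(P[k][:,:2].astype(np.float32));print(r,cv2.boxPoints(r))
red=roi&((hsv[...,0]<8)|(hsv[...,0]>172))&(hsv[...,1]>130);print(red.sum(),np.median(P[red],0))
v=I[155:240,195:295];save('c.png',cv2.convertScaleAbs(cv2.resize(v,(800,680),interpolation=cv2.INTER_CUBIC)[:600],alpha=1.6))
E
```

```text
[ 65 108 105] [0.60100047 0.02442541 0.00863603] [137  34  30] [ 0.58377317 -0.08180893  0.14800488]
1149 0.009439310441018712
((0.5479859709739685, -0.03793628513813019), (0.18700508773326874, 0.12509417533874512), 76.34161376953125) [[ 0.46512866 -0.11402526]
 [ 0.5866853  -0.14356405]
 [ 0.6308433   0.03815269]
 [ 0.50928664  0.06769148]]
21 [ 0.58690407 -0.08482814  0.14516091]
```

View pics/c.png

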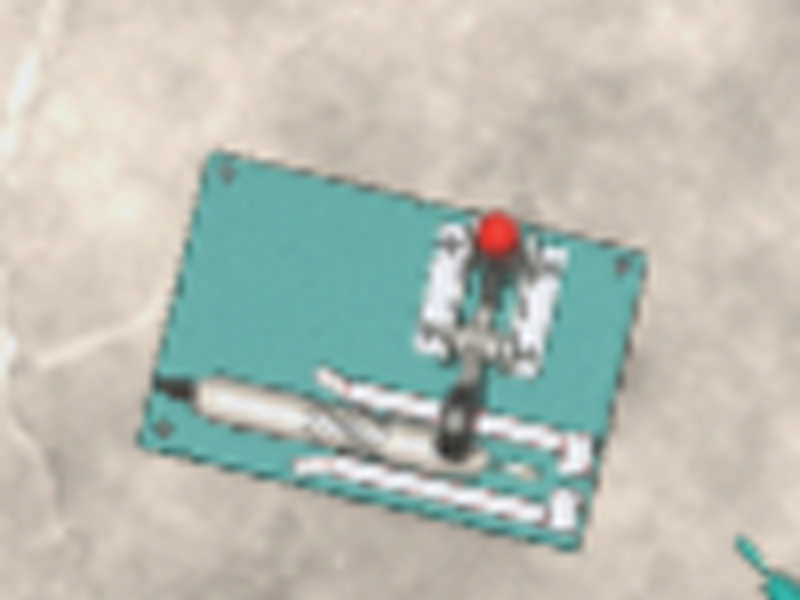

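```bash
cat >> h.py <<'E'
O=np.array([.5073,-.0486]);ey=np.array([.2361,.9717]);ex=np.array([.9717,-.2361])
def st(X): X=np.asarray(X,float);d=X[...,:2]-O; return np.stack([d@ex,d@ey,X[...,2]],-1)*1000
def ws(x,y,z): return np.r_[O+(x*ex+y*ey)/1000,z/1000]
E
python3 - <<'E'
from h import *
P=np.load('top.npy');I=np.load('topi.npy');S=st(P)
m=(abs(S[...,0])<14)&(S[...,1]>50)&(S[...,1]<150)&(S[...,2]>17)&(S[...,2]<40)
q=S[m];
for a in range(55,135,6):
    s=q[(q[:,1]>=a)&(q[:,1]<a+6)]
    if len(s): print(a,len(s),s.mean(0).round(1),s[:,2].max().round(1),s[:,1].max().round(1))
for n,(x,y,z) in dict(pre=(0,155,100),low=(0,150,21),lev=(60,-15,150)).items(): print(n,ws(x,y,z).round(4))
E
```

```text
55 9 [ 1.  57.8 28.4] 36.1 60.2
61 12 [ 2. 64. 28.] 32.8 66.7
67 11 [ 0.3 70.3 26.5] 33.3 72.7
73 9 [ 1.1 76.1 28.5] 33.8 78.8
79 10 [ 1.  82.1 28. ] 33.7 84.9
85 9 [ 0.9 88.1 26.7] 30.6 90.7
91 6 [ 2.9 93.8 23.5] 26.7 95.8
97 5 [ 1.4 99.5 23.1] 26.3 101.8
103 4 [  0.6 105.7  22.6] 26.8 107.7
109 1 [  3.3 109.   22. ] 22.0 109.0
pre [0.5439 0.102  0.1   ]
low [0.5427 0.0972 0.021 ]
lev [ 0.5621 -0.0773  0.15  ]
```

Request:
{"op": "send_rows", "data": {"increments": [0,0,-0.099,2.04,-3.33,-0.6,0,0,0,-0.099,2.04,-3.33,-0.6,0,0,0,-0.099,2.04,-3.33,-0.6,0,0,0,-0.099,2.04,-3.33,-0.6,0,0,0,-0.099,2.04,-3.33,-0.6,0,0,0,-0.099,2.04,-3.33,-0.6,0,0,0,-0.099,2.04,-3.33,-0.6,0,0,0,-0.099,2.04,-3.33,-0.6,0,0,0,-0.099,2.04,-3.33,-0.6,0,0,0,-0.099,2.04,-3.33,-0.6,0,0,0,-0.099,2.04,-3.33,-0.6,0,0,0,-0.099,2.04,-3.33,-0.6,0,0,0,-0.099,2.04,-3.33,-0.6,0,0,0,-0.099,2.04,-3.33,-0.6,0,0,0,0,0,0,0,0,0,0,0,0,0,0,0], "newtons": 20}}

```text
time: 1.43
position: [0.5445, 0.101, 0.1458]
tool_rot: [0.788, 0.616, -0.0, -0.0]
ft_force: [-0.1, -0.0, 0.0]
grip_width: 0.001
grip_force: 0.0
```

```bash
python3 - <<'E'
from h import *
o=robot.get_obs();print(o['position'],o['tool_rot'],o['time'],o['grip_width'],st(o['position']),o['ft_force'])
from scipy.spatial.transform import Rotation as R
print(R.from_quat(o['tool_rot']).as_matrix().round(3))
w=cam('wrist');save('w.png',cv2.resize(w['image'],(800,600)))
S=st(cloud(w))
m=(abs(S[...,0])<14)&(S[...,1]>45)&(S[...,1]<150)&(S[...,2]>15)&(S[...,2]<34)
q=S[m]
for a in range(45,135,6):
    s=q[(q[:,1]>=a)&(q[:,1]<a+6)]
    if len(s)>4: print(a,len(s),s.mean(0).round(1),s.max(0).round(1),s.min(0).round(1))
E
```

```text
[0.54446017 0.10095403 0.14577332] [ 7.88127736e-01  6.15511483e-01 -3.51411135e-04 -4.03345927e-04] 1.4333 0.001039053126222664 [  0.79882908 154.09516193 145.77331813] [-0.06681337 -0.01845528  0.04617476]
[[ 0.242  0.97  -0.001]
 [ 0.97  -0.242  0.   ]
 [-0.    -0.001 -1.   ]]
45 10 [ 1.2 47.9 29.5] [ 1.8 50.7 30.5] [ 0.6 45.5 28.5]
51 8 [ 1.2 54.2 30.1] [ 1.8 56.6 31.1] [ 0.7 51.9 29.3]
87 8 [ 1.5 90.5 28.2] [ 2.  92.6 29.3] [ 0.9 88.2 27. ]
93 12 [ 1.5 95.5 26.1] [ 2.1 98.  28.7] [ 0.9 93.4 24.3]
99 12 [  1.5 101.8  24.2] [  2.1 104.7  25.6] [ 1.  99.4 22.7]
105 11 [  1.5 108.3  23.2] [  2.1 111.   24.9] [  1.  105.3  19.2]
```

View pics/w.png

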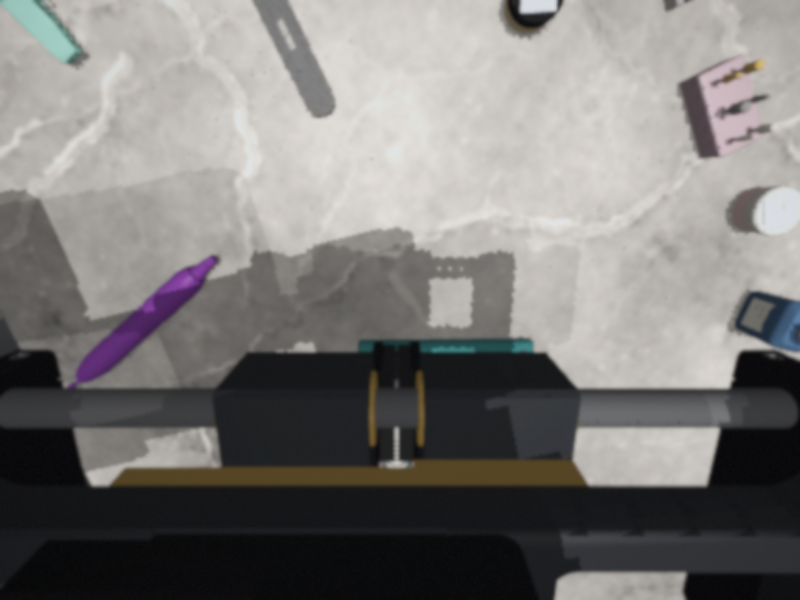

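The view shows only the closed fingers with the teal plate edge just past them at (445,345). By depth, the tail end is at stand (1.5, 111). I'll go down behind it and push.

Request:
{"op": "send_rows", "data": {"increments": [0,0,0,0,0,-3.1,0,0,0,0,0,0,-3.1,0,0,0,0,0,0,-3.1,0,0,0,0,0,0,-3.1,0,0,0,0,-0.35,-1.46,0,0,0,0,0,-0.35,-1.46,0,0,0,0,0,-0.12,-0.49,0,0,0,0,0,-0.12,-0.49,0,0,0,0,0,-0.12,-0.49,0,0,0,0,0,-0.12,-0.49,0,0,0,0,0,-0.12,-0.49,0,0,0,0,0,0,0,0,0]}}

```text
time: 2.48
position: [0.5307, 0.0488, 0.023]
tool_rot: [0.787, 0.617, 0.0, 0.0]
ft_force: [0.6, -0.5, 0.8]
grip_width: 0.0005
grip_force: 0.0
```

```bash
python3 - <<'E'
from h import *
o=robot.get_obs();print(st(o['position']),o['ft_force'])
w=cam('top');S=st(cloud(w));save('t2.png',cv2.convertScaleAbs(cv2.resize(w['image'][155:240,195:295],(700,595),interpolation=cv2.INTER_CUBIC),alpha=1.6))
E
```

```text
[ -0.20925098 100.13606918  23.0194614 ] [ 0.63068247 -0.51301622  0.83957147]
```

View pics/t2.png

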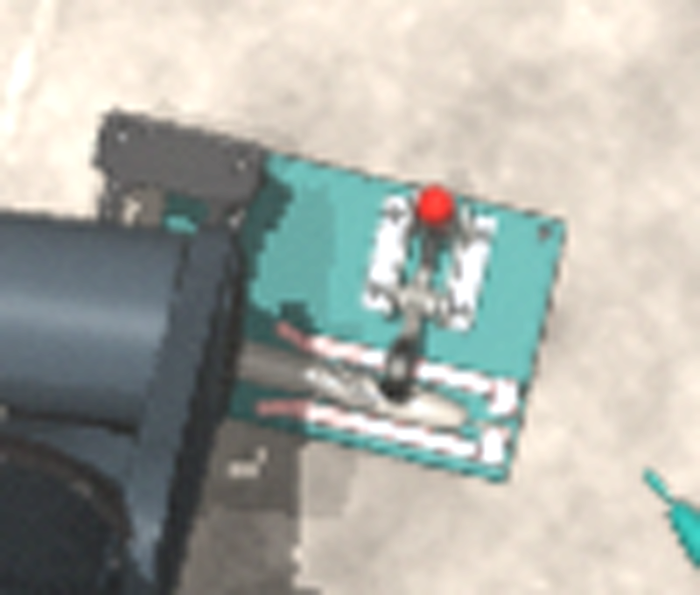

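The handpiece has moved: its nose is at (465,412) and the posts are at about (485,415). I'll keep pushing gently.

Request:
{"op": "send_rows", "data": {"increments": [0,0,0,-0.06,-0.24,0,0,0,0,0,-0.06,-0.24,0,0,0,0,0,-0.06,-0.24,0,0,0,0,0,-0.04,-0.15,0,0,0,0,0,0,0,0,0,0,0,0,0,0,0,0]}}

```text
time: 3.03
position: [0.5284, 0.0404, 0.0225]
tool_rot: [0.787, 0.617, -0.0, -0.0]
ft_force: [0.1, -0.1, 0.8]
grip_width: 0.0002
grip_force: 0.0
```

Request:
{"op": "send_rows", "data": {"increments": [0,0,0,-0.025,-0.1,0,0,0,0,0,-0.025,-0.1,0,0,0,0,0,0,0,0,0,0,0,0,0,0,0,0]}}

```text
time: 3.37
position: [0.528, 0.0386, 0.0225]
tool_rot: [0.787, 0.617, 0.0, -0.0]
ft_force: [0.1, 1.6, -0.7]
grip_width: 0.0005
grip_force: 0.5
```

Request:
{"op": "send_rows", "data": {"increments": [0,0,0,-0.025,-0.1,0,0,0,0,0,-0.025,-0.1,0,0,0,0,0,0,0,0,0,0]}}

```text
validation failed for argument at $.in...
```

Request:
{"op": "send_rows", "data": {"increments": [0,0,0,-0.025,-0.1,0,0,0,0,0,-0.025,-0.1,0,0,0,0,0,0,0,0,0]}}

```text
time: 3.62
position: [0.5284, 0.0376, 0.0227]
tool_rot: [0.787, 0.617, 0.001, 0.0]
ft_force: [2.9, 6.9, 0.1]
grip_width: 0.0004
grip_force: 3.6
```

Request:
{"op": "send_rows", "data": {"increments": [0,0,0,0.35,1.46,0,0,0,0,0,0.71,2.92,0,0,0,0,0,0,2,3.5,0,0,0,0,0,2,3.5,0,0,0,0,0,2,3.5,0,0,0,0,0,0,0,0]}}

```text
time: 4.12
position: [0.542, 0.1436, 0.1336]
tool_rot: [0.786, 0.618, 0.005, 0.003]
ft_force: [0.9, -0.7, 0.2]
grip_width: 0.0001
grip_force: 0.0
```

```bash
python3 - <<'E'
from h import *
o=robot.get_obs();print(o['position'],st(o['position']),o['ft_force'])
w=cam('top');S=st(cloud(w));save('t3.png',cv2.convertScaleAbs(cv2.resize(w['image'][155:240,195:295],(700,595),interpolation=cv2.INTER_CUBIC),alpha=1.6))
m=(abs(S[...,0])<10)&(S[...,1]>30)&(S[...,1]<150)&(S[...,2]>17)&(S[...,2]<40)
q=S[m]
for a in range(30,110,5):
    s=q[(q[:,1]>=a)&(q[:,1]<a+5)]
    if len(s): print(a,len(s),s.mean(0).round(1),s[:,1].max().round(1))
E
```

```text
[0.5420481  0.14361975 0.13357196] [-11.61835415 194.9839597  133.57196053] [ 0.91281457 -0.65090028  0.16831852]
30 8 [ 0.6 32.7 26.9] 34.7
35 6 [ 1.5 37.5 29.8] 39.5
40 8 [ 2.5 42.5 27.9] 44.6
45 7 [ 0.4 47.3 29.3] 49.2
50 7 [ 3.5 52.5 28.8] 54.8
55 8 [ 0.6 57.6 26.5] 59.8
60 6 [ 3.5 62.8 25.5] 64.9
65 3 [ 3.  67.3 25.2] 67.6
70 4 [ 3.4 72.8 23.1] 74.8
75 2 [ 7.5 77.3 22.5] 78.7
```

View pics/t3.png

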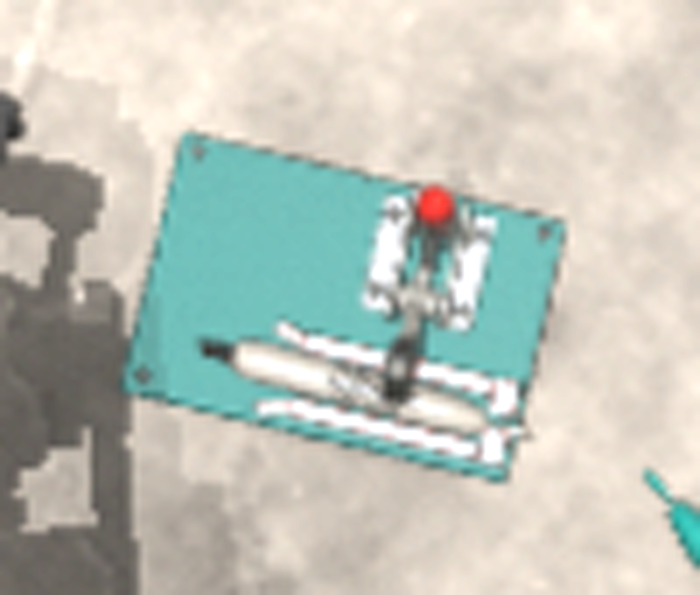

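```bash
python3 - <<'E'
from h import *
o=robot.get_obs();print(o['position'],st(o['position']),o['tool_rot'])
w=cam('top');R=np.array(w['R']);C=-R.T@np.array(w['t'])
for uv in [(214.4,202.9),(223.9,204.7)]:
    p=cv2.undistortPoints(np.array([[uv]],float),w['K'],np.array(w['dist_coeffs'])).ravel()
    d=R.T@np.r_[p,1];print(st(C+d*(.0235-C[2])/d[2]))
E
```

```text
[0.54060877 0.14203565 0.13111027] [-12.64294134 193.10486702 131.11027267] [0.78595145 0.61827357 0.00339359 0.00256731]
[ -0.11205243 110.06835574  23.5       ]
[ 1.51847872 77.76245978 23.5       ]
```

Request:
{"op": "send_rows", "data": {"increments": [0,0,0,0.09,-3.62,0.2,0,0,0,0,0.09,-3.62,0.2,0,0,0,0,0.09,-3.62,0.2,0,0,0,0,0.09,-3.62,0,0,0,0,0,0.09,-3.62,0,0,0,0,0,0.09,-3.62,0,0,0,0,0,0,0,0,0,0,0,0,0,0,0,0]}}

```text
time: 4.88
position: [0.5422, -0.0796, 0.1319]
tool_rot: [0.789, 0.615, -0.001, -0.001]
ft_force: [0.1, 1.0, -0.7]
grip_width: 0.0006
grip_force: 0.0
```

The bit has passed through the slot, and the tail has moved from y=110 to about 79 with a firm stop, so the nose is home. Now the lever.

Request:
{"op": "send_rows", "data": {"increments": [0,0,0,0.76,0.17,0.3,0,0,0,0,0.76,0.17,0.3,0,0,0,0,0,0,0,0,0,0,0,1.05,-0.255,0,0,0,0,0,1.05,-0.255,0,0,0,0,0,0.67,-0.165,-0.12,0,0,0,0,0.67,-0.165,-0.12,0,0,0,0,0.64,-0.155,-0.26,0,0,0,0,0.64,-0.155,-0.26,0,0,0,0,0,0,0,0]}}

```text
time: 5.72
position: [0.6072, -0.0851, 0.1313]
tool_rot: [0.787, 0.617, 0.0, 0.0]
ft_force: [0.9, 0.2, -1.0]
grip_width: 0.0005
grip_force: 0.0
```

```bash
python3 - <<'E'
from h import *
o=robot.get_obs();print(st(o['position']),o['ft_force'],o['time'])
w=cam('scene');save('s2.png',cv2.resize(w['image'][165:245,205:285],(600,600),interpolation=cv2.INTER_CUBIC))
E
```

```text
[105.72785878 -11.88282561 131.32732775] [ 0.90181478  0.15072156 -0.96144095] 5.7167
```

View pics/s2.png

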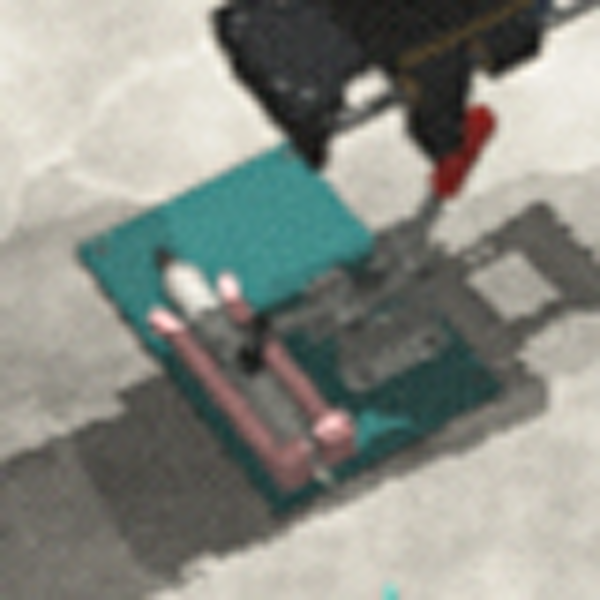

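The fingers at (440,130) are pressing the red grip, which is now tilted, and they are on its line. Next I'll follow the arc past the dead point.

Request:
{"op": "send_rows", "data": {"increments": [0,0,0,0.43,-0.26,-0.42,0,0,0,0,0.43,-0.26,-0.42,0,0,0,0,0.48,-0.12,-0.5,0,0,0,0,0.48,-0.12,-0.5,0,0,0,0,0.3,-0.07,-0.43,0,0,0,0,0.3,-0.07,-0.43,0,0,0,0,0.32,-0.08,-0.62,0,0,0,0,0.15,-0.04,-0.4,0,0,0,0,0,0,0,0]}}

```text
time: 6.52
position: [0.6341, -0.095, 0.0929]
tool_rot: [0.787, 0.617, -0.001, -0.001]
ft_force: [-0.1, 0.6, 0.4]
grip_width: 0.0004
grip_force: 0.0
```

```bash
python3 - <<'E'
from h import *
o=robot.get_obs();print(st(o['position']),o['ft_force'],o['time'])
E
```

```text
[134.16538081 -15.12392274  92.86696294] [-0.12413273  0.60401565  0.37993409] 6.5167
```

The force has gone to zero, so it probably snapped. I'll retreat straight up and to the left, then check.

Request:
{"op": "send_rows", "data": {"increments": [0,0,0,0,0,3,0,0,0,0,0,0,3.5,0,0,0,0,0,0,3.5,0,0,0,0,0,3.5,0,0,0,0,0,-1,3.5,0,0,0,0,0,-1,3.5,0,0,0,0,0,-1,3.5,0,0,0,0,0,-1,3.5,0,0,0,0,0,-1,3.5,0,0,0,0,0,-1,3.5,0,0,0,0,0,-1,3.5,0,0,0,0,0,0,0,0,0,0,0,0,0,0,0,0]}}

```text
time: 7.6
position: [0.5634, 0.1868, 0.1944]
tool_rot: [0.786, 0.619, -0.001, -0.0]
ft_force: [-0.8, 0.3, -0.1]
grip_width: 0.0002
grip_force: 0.0
```

```bash
python3 - <<'E'
from h import *
o=robot.get_obs();print(st(o['position']),o['ft_force'],o['time'])
w=cam('scene');s=cam('top')
f=lambda i:cv2.resize(i,(400,400),interpolation=cv2.INTER_CUBIC)
save('s3.png',np.hstack([f(w['image'][170:240,210:280]),cv2.convertScaleAbs(f(s['image'][155:240,205:290]),alpha=1.6)]))
I=s['image'];hsv=cv2.cvtColor(I,cv2.COLOR_RGB2HSV);S=st(cloud(s))
red=((hsv[...,0]<8)|(hsv[...,0]>172))&(hsv[...,1]>130)&(abs(S[...,0]-130)<60)&(abs(S[...,1]+15)<30)
q=S[red];print(len(q),np.polyfit(q[:,0],q[:,2],1),q.min(0),q.max(0))
m=(abs(S[...,0])<10)&(S[...,1]>60)&(S[...,1]<110)&(S[...,2]>17)&(S[...,2]<40);print(S[m][:,1].max())
E
```

```text
[ -1.04335751 242.0126921  194.3528571 ] [-0.84530132  0.2690485  -0.0706454 ] 7.6
69 [ 0.15743918 53.97254575] [124.42497512 -22.82009743  70.25271251] [172.0662708   -7.26061967  85.51539506]
108.64707565291036
```

View pics/s3.png

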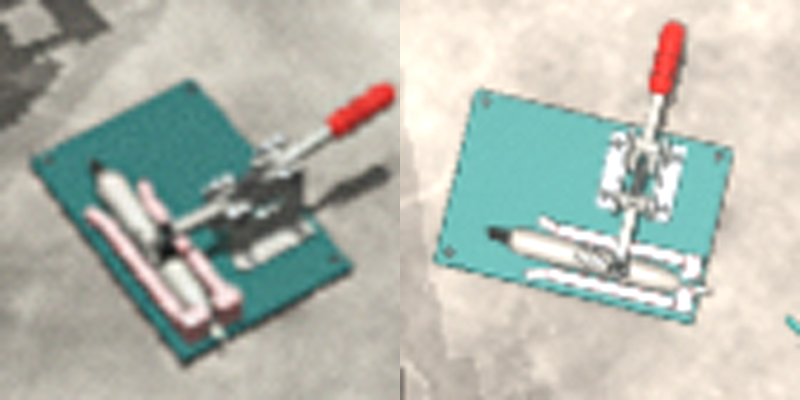

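The lever is down at about 9–10° above level, which is locked. The pad at (618,268) is on the barrel, the bit is through the slot at (705,292), and the tail at (490,233) hasn't moved.

```bash
python3 -c "
from rig import robot
print(robot.hand_in())"
```

```text
the job is handed in; nothing more can be done
None
```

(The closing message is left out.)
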